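# Set out the doming punches in size order

### The job

Set out the four steel doming punches in the beech punch rack for the doming job, ball up, one to a well, in order of ball size: the largest in the well next to the dark steel doming block, then each smaller one in turn, the smallest in the well farthest from the block. Set each one down rather than dropping it, do not knock any over, and leave the white dish of findings where it is.

Things in the scene. Friction and masses are not known exactly. Their poses are not given: they have to be found in the camera images.
- punch_24: The smallest of four bright steel doming punches (ball on a short straight shank), standing upright on its flat striking end with the ball up. Ball 24 mm across, its centre 55 mm above the origin, top at 67 mm; shank 24 mm across from 0 to 38 mm, then a 16 mm neck up to the ball. About 0.21 kg. Best taken from above across the ball at its centre height, in any direction. Origin: centre of the foot; z up along the punch.
- punch_31: The second smallest of four bright steel doming punches (ball on a short straight shank), standing upright on its flat striking end with the ball up. Ball 31 mm across, its centre 59 mm above the origin, top at 74.5 mm; shank 24 mm across from 0 to 38 mm, then a 16 mm neck up to the ball. About 0.27 kg. Best taken from above across the ball at its centre height, in any direction. Origin: centre of the foot; z up along the punch.
- punch_38: The second largest of four bright steel doming punches (ball on a short straight shank), standing upright on its flat striking end with the ball up. Ball 38 mm across, its centre 63 mm above the origin, top at 82 mm; shank 24 mm across from 0 to 38 mm, then a 16 mm neck up to the ball. About 0.37 kg. Best taken from above across the ball at its centre height, in any direction. Origin: centre of the foot; z up along the punch.
- punch_45: The largest of four bright steel doming punches (ball on a short straight shank), standing upright on its flat striking end with the ball up. Ball 45 mm across, its centre 67 mm above the origin, top at 89.5 mm; shank 24 mm across from 0 to 38 mm, then a 16 mm neck up to the ball. About 0.52 kg. Best taken from above across the ball at its centre height, in any direction. Origin: centre of the foot; z up along the punch.
- well_a: One of the four identical wells in a row in the pale beech punch rack (an end one; the row runs well_a, well_b, well_c, well_d, 68 mm apart along their common y axis, well_d at the +y end). A round flat-bottomed bore 39 mm wide and 12 mm deep, with a dark leather floor, in a beech bar 70 mm wide (along x) and 26 mm high, fixed. Origin: centre of the bar's underside below the bore, on the bench top; the well's floor is 14 mm above it, the rim 26 mm.
- well_b: One of the four identical wells in a row in the pale beech punch rack (a middle one; the row runs well_a, well_b, well_c, well_d, 68 mm apart along their common y axis, well_d at the +y end). A round flat-bottomed bore 39 mm wide and 12 mm deep, with a dark leather floor, in a beech bar 70 mm wide (along x) and 26 mm high, fixed. Origin: centre of the bar's underside below the bore, on the bench top; the well's floor is 14 mm above it, the rim 26 mm.
- well_c: One of the four identical wells in a row in the pale beech punch rack (a middle one; the row runs well_a, well_b, well_c, well_d, 68 mm apart along their common y axis, well_d at the +y end). A round flat-bottomed bore 39 mm wide and 12 mm deep, with a dark leather floor, in a beech bar 70 mm wide (along x) and 26 mm high, fixed. Origin: centre of the bar's underside below the bore, on the bench top; the well's floor is 14 mm above it, the rim 26 mm.
- well_d: One of the four identical wells in a row in the pale beech punch rack (an end one; the row runs well_a, well_b, well_c, well_d, 68 mm apart along their common y axis, well_d at the +y end). A round flat-bottomed bore 39 mm wide and 12 mm deep, with a dark leather floor, in a beech bar 70 mm wide (along x) and 26 mm high, fixed. Origin: centre of the bar's underside below the bore, on the bench top; the well's floor is 14 mm above it, the rim 26 mm.
- doming_block: Dark steel cube of 60 mm with a large round hollow in its top and smaller hollows in its sides, fixed, standing at one end of the rack, 82 mm from the centre of the end well next to it. A flat steel bench block 26 mm high on a black pad stands at the other end; the two change ends from start to start. Origin: centre of the underside; axes parallel to the rack's.
- findings_dish: White round dish of small gold findings, 54 mm across and 14 mm high, loose, standing among the punches. To be left where it is. Origin: centre of the underside.

How it is judged:
By the outcome, as a careful person would: the job done as asked, in the order asked, and still so for the second after the job is handed in, with the robot touching nothing.
It also fails if it takes over 96 s, if anything falls off the work surface, if the arm or the gripper's body presses on something with over 40 N, if the wrist force passes 120 N, or if a joint passes its speed limit or range.

### The arm

A 6-joint arm with a two-finger parallel gripper is mounted at the origin on the work surface. World frame = base frame: x ahead of the robot, y to its left, z up, the work surface at z = 0. Lengths are in m, angles in rad, forces in N, time in s.
With the tool pointing down it reaches from about 0.3 to 0.875 m from the base axis. Payload 6.4 kg.
Tool frame: the origin (TCP) lies midway between the tips of the shut fingers; the grasp point (between the pads) lies 19 mm behind it; z points along the fingers, y is the line along which they close (so a half turn about z gives the same grasp; the last joint's range is limited). The gripper opens to 85 mm and grips with 20 to 120 N. Pads are 22 mm wide; open, the fingers measure 114 mm over their backs; the gripper's body (76 mm by 85 mm) begins 54 mm behind the grasp point. The pads swing forward as they close: fully open they stand 13 mm farther back than shut.
Start: joints at [-1.381, 0.181, 1.607, -0, 1.354, -0.206], TCP at [0.222, -0.531, 0.231] pointing down, gripper open.
Joint ranges: [-2.99, 2.99], [-0.89, 2.07], [0.3, 2.58], [-1.14, 4.28], [0, 2.63], [-3.12, 3.12]. Speed limits (rad/s): [2.57, 2.57, 3.01, 3.14, 3.14, 3.14].

### API

Orientations are given as a unit quaternion [w, x, y, z].
In Python, from bench import status, camera, ctrl gives the robot as it stands. The module is installed in compiled form; this text tells all that it offers.
- The arm moves only by the shell command python3 -m handwheel 'ROWS'. ROWS is JSON, a list that holds one entry, the list of rows, each a list of 7 numbers: the opening, from -1 (shut) to 1 (fully open), then the shift along the tool's x, y, z in cm, then the turn, a rotation vector about the tool's x, y, z in degrees. A call has 1 to 10 rows; each row is the pose to reach, as a shift and turn from the pose commanded when the call began, along the tool's axes at that moment; what a row does not reach only later rows make up. A row lasts 1/8 s, in which the tool goes at most 62.5 mm and 10.7 degrees, less where a joint would pass 70% of its speed; a pose out of reach is approached as far as the arm can. A call with a gripper value outside its range is refused whole. The fingers move at their own pace and stop on an object; the grip force is fixed at half the most. Time passes only in rows, so rows that repeat a pose let the fingers close. It gives the time, the measured TCP pose, the force, the opening and the grip force at its end, in the units of the state.
- status.get_obs(): the state, without advancing time (a new reading comes with each control period).
- camera(name): name is "scene" or "top" or "wrist"; returns a dict with "frame" (480x640x3 uint8, blue, green, red), "depth" (480x640 float32, m along the optical axis (not along the pixel's ray), 0 where there is no reading), "fx", "fy", "cx", "cy" (pixels), "extrinsics" (4x4, takes a point from camera to world coordinates); the wrist camera has in their place "hand_eye" (4x4, takes a point from camera to tool coordinates, whose origin is the TCP and whose axes are the flange's). Camera axes: x right, y down, z forward; pixel columns grow to the right and rows downward; lengths in m; the calibration is good to about 2 mm. A picture is of the moment at which its call begins: read the wrist's pose just before it.
- ctrl.hand_in(): hands the job in; it is judged then, once.
The state is a dict: "time_s": time; "q": joint angles; "dq": joint speeds; "joint_efforts": joint torques, N m; "eef_pos": TCP position; "eef_rot": TCP orientation; "wrist_force": force on the tool from outside, world axes, zero at the start; "torque": the same for the moment, N m; "opening": opening from 0.0 (shut) to 1.0 (fully open); "grasp_force": force on a finger pad.
Only numpy, scipy, OpenCV 4.12 (cv2) and the standard library are available. Lean on these libraries where they do the work, as an engineer would, in place of code of your own. Each camera call takes 0.05 s, during which the arm holds its last target. There are 200 camera calls.

## Working session

There is one attempt and no reset: what is moved stays moved. The work goes in short steps, Python scripts to look and compute and a shell command to move; the robot and the scene stay as the last step left them, time stands still between calls to the robot, and variables do not carry over. Pictures are saved under pics/ and viewed, at most 14 in all, crops included, and the job is handed in when it is done.

```bash
mkdir -p pics; python3 - <<'E'
from bench import status, camera, ctrl
import cv2,numpy as np
o=status.get_obs();print({k:np.round(v,3).tolist() for k,v in o.items()})
for n in("top","scene"):
    c=camera(n);cv2.imwrite(f"pics/{n}0.png",c["frame"]);np.savez(f"{n}0.npz",**c)
    print(n,c["fx"],c["fy"],c["cx"],c["cy"],np.round(c["extrinsics"],3).tolist())
E
```

```text
{'time_s': 0.0, 'q': [-1.381, 0.182, 1.608, 0.0, 1.354, -0.206], 'dq': [0.0, -0.002, 0.0, -0.002, 0.0, -0.001], 'joint_efforts': [0.0, -44.488, -35.133, -0.0, 0.009, -0.0], 'eef_pos': [0.222, -0.53, 0.23], 'eef_rot': [-0.001, 0.98, 0.197, 0.0], 'wrist_force': [0.954, 0.241, 0.046], 'torque': [-0.001, 0.04, 0.033], 'grasp_force': 0.0, 'opening': 1.002}
top 445.40887105224743 445.40887105224743 316.9281828036828 241.14586531621902 [[0.022, -0.992, 0.125, 0.437], [-1.0, -0.022, 0.001, 0.009], [0.002, -0.125, -0.992, 0.777], [0.0, 0.0, 0.0, 1.0]]
scene 537.0243283803136 537.0243283803136 332.26749023959843 243.54237646511612 [[-0.679, 0.593, -0.432, 0.895], [0.734, 0.536, -0.417, 0.376], [-0.016, -0.601, -0.799, 0.723], [0.0, 0.0, 0.0, 1.0]]
```

View pics/top0.png

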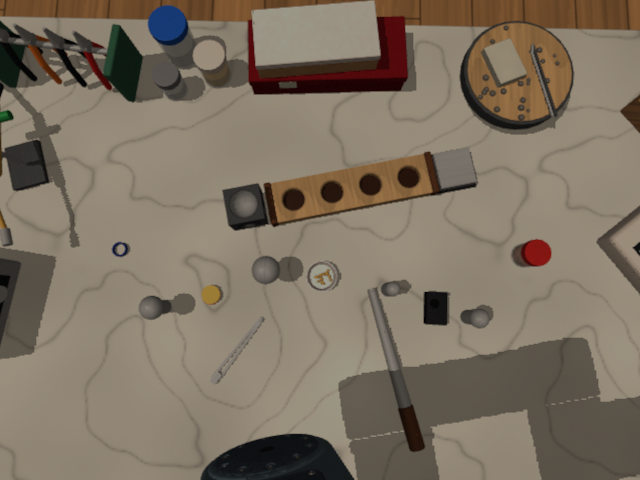

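View pics/scene0.png

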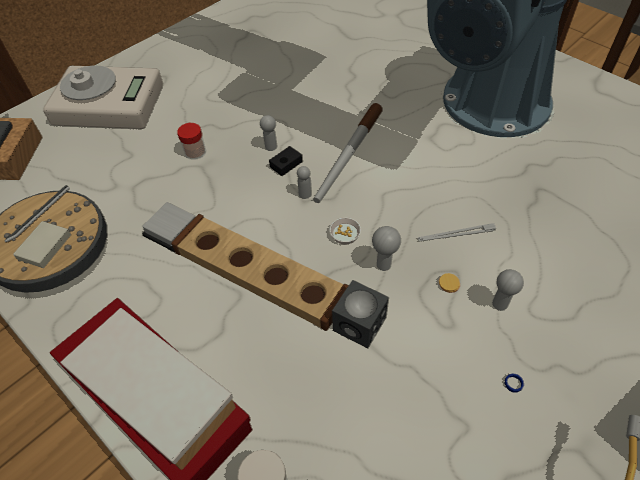

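The top view shows the punches at about (265,269) [45], (151,307) [38], (480,317) [31] and (392,288) [24]. The dish is at (323,276). The wells are at (293,199), (332,190), (370,184) and (408,177), with the doming block at the left end (245,206), which is +y. The scene view agrees.

```bash
cat > m.py <<'E'
import numpy as np,cv2
from scipy.optimize import least_squares
def cloud(c):
    v,u=np.mgrid[:480,:640];d=c["depth"]
    r=np.stack([(u-c["cx"])/c["fx"],(v-c["cy"])/c["fy"],np.ones_like(d)],-1)
    E=c["extrinsics"];R=r@E[:3,:3].T
    return R*d[...,None]+E[:3,3],R,E[:3,3],d>0
def ball(P,ok,xy,zc,rad):
    m=ok&(np.hypot(P[...,0]-xy[0],P[...,1]-xy[1])<rad+.012)&(P[...,2]>zc-rad*.3)&(P[...,2]<.12)
    p=P[m]
    f=lambda s:np.linalg.norm(p-s,axis=1)-rad
    s=least_squares(f,[*xy,zc],loss="soft_l1",f_scale=.002)
    return s.x,len(p),np.median(abs(s.fun))
E
python3 - <<'E'
from m import *
c=dict(np.load("top0.npz"));P,R,O,ok=cloud(c);s=dict(np.load("scene0.npz"));Q,_,_,ok2=cloud(s)
for n,(u,v),zc,r in[(45,(265,269),.067,.0225),(38,(151,307),.063,.019),(31,(482,317),.059,.0155),(24,(394,288),.055,.012)]:
    k=(zc-O[2])/R[v,u,2];xy=(O+k*R[v,u])[:2]
    for PP,o in((P,ok),(Q,ok2)):
        x,m,e=ball(PP,o,xy,zc,r);print(n,x.round(4),m,e.round(4))
g=cv2.cvtColor(c["frame"],cv2.COLOR_BGR2HSV)[...,2]
W=[]
for u,v in[(293,199),(332,190),(370,184),(408,177)]:
    pl=O+R*((.026-O[2])/R[...,2])[...,None]
    near=np.hypot(*(pl[...,:2]-pl[v,u,:2]).transpose(2,0,1))<.028
    for nm,m in(("dep",near&ok&(P[...,2]<.0225)),("col",near&(g<100))):
        m=m.astype(np.uint8);n,l,st,ce=cv2.connectedComponentsWithStats(m);i=l[v,u]
        p=pl[l==i][:,:2].astype(np.float32);cen,rad=cv2.minEnclosingCircle(p);print(nm,i,p.mean(0).round(4),np.round(cen,4),round(rad,4),len(p))
for nm,(u,v) in dict(dish=(323,276),block=(245,206)).items(): print(nm,P[v,u].round(3))
print("table",P[350,200],Q[300,580])
E
```

```text
45 [0.4785 0.0914 0.0668] 623 0.0005
45 [0.4795 0.0901 0.0667] 658 0.0006
38 [0.4149 0.2707 0.0628] 478 0.0005
38 [0.4159 0.2693 0.0625] 552 0.0006
31 [ 0.4095 -0.2499  0.0588] 315 0.0006
31 [ 0.4108 -0.251   0.0591] 205 0.0008
24 [ 0.4534 -0.1132  0.0548] 175 0.0004
24 [ 0.4543 -0.1144  0.0548] 144 0.0006
dep 1 [0.6029 0.0531] [0.603  0.0523] 0.0197 382
col 1 [0.6038 0.0528] [0.6038 0.0528] 0.02 421
dep 2 [ 0.6178 -0.0132] [ 0.6188 -0.0132] 0.02 381
col 1 [ 0.6185 -0.0131] [ 0.6185 -0.0133] 0.0202 413
dep 1 [ 0.6324 -0.0794] [ 0.6325 -0.0799] 0.0199 380
col 1 [ 0.6332 -0.0795] [ 0.6332 -0.0797] 0.0202 411
dep 1 [ 0.6473 -0.1453] [ 0.6477 -0.1456] 0.0196 373
col 1 [ 0.648  -0.1456] [ 0.6482 -0.1455] 0.02 404
dish [ 0.474 -0.002  0.007]
block [0.587 0.133 0.037]
table [ 0.34322073  0.20508782 -0.00078856] [0.32759767 0.35727789 0.00121752]
```

```bash
cat > go.py <<'E'
import sys,numpy as np
from bench import status
from scipy.spatial.transform import Rotation as Ro
o=status.get_obs();q=o["eef_rot"];R=Ro.from_quat([q[1],q[2],q[3],q[0]]);p=np.array(o["eef_pos"])
th=np.radians(102.6);c,s=np.cos(th),np.sin(th)
G=Ro.from_matrix(np.array([[c,s,0],[s,-c,0],[0,0,-1]]))
for a in sys.argv[1:]:
    t=np.array(eval(a));print(a,"shift cm",(R.inv().apply(t-p)*100).round(2),"turn",np.degrees((R.inv()*G).as_rotvec()).round(1))
print("t",round(o["time_s"],2),"pos",p.round(4),"F",np.round(o["wrist_force"],1),"open",round(o["opening"],3),"gf",round(o["grasp_force"],1))
E
python3 go.py .4102,-.2505,.17
```

```text
.4102,-.2505,.17 shift cm [ 28.18 -18.51   6.09] turn [ -0.1  -0.1 -79.9]
t 0.1 pos [ 0.2216 -0.5301  0.2305] F [-0.2 -0.2  0.4] open 0.999 gf 0.0
```

```bash
python3 -m handwheel '[[[1,28.2,-18.5,6.1,0,0,-80],[1,28.2,-18.5,6.1,0,0,-80],[1,28.2,-18.5,6.1,0,0,-80],[1,28.2,-18.5,6.1,0,0,-80],[1,28.2,-18.5,6.1,0,0,-80],[1,28.2,-18.5,6.1,0,0,-80],[1,28.2,-18.5,6.1,0,0,-80],[1,28.2,-18.5,6.1,0,0,-80],[1,28.2,-18.5,6.1,0,0,-80],[1,28.2,-18.5,6.1,0,0,-80]]]'; python3 go.py .4102,-.2505,.037
```

```text
time_s: 1.35
eef_pos: [0.4104, -0.2511, 0.1701]
eef_rot: [-0.0, 0.625, 0.78, 0.0]
wrist_force: [0.9, -0.0, -0.8]
opening: 0.999
grasp_force: 0.0
.4102,-.2505,.037 shift cm [ 6.000e-02 -1.000e-02  1.331e+01] turn [-0. -0. -0.]
t 1.35 pos [ 0.4104 -0.2511  0.1701] F [ 0.9 -0.  -0.8] open 0.999 gf 0.0
```

```bash
python3 -m handwheel '[[[1,0.05,0,4,0,0,0],[1,0.05,0,8,0,0,0],[1,0.05,0,11,0,0,0],[1,0.05,0,13.3,0,0,0],[1,0.05,0,13.3,0,0,0],[0,0.05,0,13.3,0,0,0],[-0.3,0.05,0,13.3,0,0,0],[-1,0.05,0,13.3,0,0,0],[-1,0.05,0,13.3,0,0,0],[-1,0.05,0,13.3,0,0,0]]]'; python3 -m handwheel '[[[-1,0,0,0,0,0,0],[-1,0,0,0,0,0,0],[-1,0,0,-0.5,0,0,0],[-1,0,0,-1.5,0,0,0],[-1,0,0,-3,0,0,0],[-1,0,0,-3,0,0,0]]]'; python3 - <<'E'
from bench import camera
import cv2
cv2.imwrite("pics/s1.png",camera("scene")["frame"][40:340,150:550])
E
python3 go.py .6333,-.0801,.16
```

```text
time_s: 2.6
eef_pos: [0.4111, -0.2513, 0.0384]
eef_rot: [0.001, 0.625, 0.781, -0.0]
wrist_force: [-0.9, 1.0, 5.7]
opening: 0.331
grasp_force: 58.6
time_s: 3.35
eef_pos: [0.4115, -0.2516, 0.0691]
eef_rot: [0.002, 0.625, 0.781, -0.0]
wrist_force: [0.6, 0.0, -2.5]
opening: 0.333
grasp_force: 59.3
.6333,-.0801,.16 shift cm [11.8  25.45 -9.16] turn [0.1 0.1 0.1]
t 3.4 pos [ 0.411  -0.2512  0.0683] F [ 0.1 -0.9 -1.8] open 0.332 gf 59.3
```

View pics/s1.png

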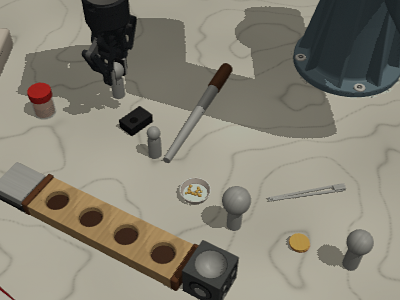

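The punch (118,80 in the crop) is held and clear of the bench. Next I lift it and carry it to well_b.

```bash
python3 -m handwheel '[[[-1,0,0,-4,0,0,0],[-1,0,0,-9,0,0,0],[-1,2,4.5,-9,0,0,0],[-1,4.5,9.5,-9,0,0,0],[-1,7,15,-9,0,0,0],[-1,9,19.5,-9,0,0,0],[-1,10.7,23,-9,0,0,0],[-1,11.6,25,-9,0,0,0],[-1,11.8,25.4,-9,0,0,0],[-1,11.8,25.4,-9,0,0,0]]]'; python3 go.py .6333,-.0801,.0532
```

```text
time_s: 4.65
eef_pos: [0.6317, -0.0799, 0.1566]
eef_rot: [-0.001, 0.625, 0.781, -0.0]
wrist_force: [-0.5, -0.1, -3.2]
opening: 0.335
grasp_force: 60.0
.6333,-.0801,.0532 shift cm [-0.06  0.17 10.34] turn [-0.1 -0.   0.1]
t 4.65 pos [ 0.6317 -0.0799  0.1566] F [-0.5 -0.1 -3.2] open 0.335 gf 60.0
```

```bash
python3 -m handwheel '[[[-1,-0.05,0.15,2,0,0,0],[-1,-0.05,0.15,5,0,0,0],[-1,-0.05,0.15,7.5,0,0,0],[-1,-0.05,0.15,9,0,0,0],[-1,-0.05,0.15,9.8,0,0,0],[-1,-0.05,0.15,10.1,0,0,0],[-1,-0.05,0.15,10.1,0,0,0],[-1,-0.05,0.15,10.1,0,0,0]]]'; python3 go.py .6333,-.0801,.0524
```

```text
time_s: 5.65
eef_pos: [0.6347, -0.0801, 0.0573]
eef_rot: [0.001, 0.625, 0.781, 0.0]
wrist_force: [0.5, 0.4, -2.3]
opening: 0.33
grasp_force: 60.0
.6333,-.0801,.0524 shift cm [ 0.03 -0.13  0.49] turn [0.1 0.  0.1]
t 5.65 pos [ 0.6347 -0.0801  0.0573] F [ 0.5  0.4 -2.3] open 0.33 gf 60.0
```

```bash
python3 - <<'E'
from bench import camera
import cv2
a=camera("scene")["frame"][160:340,130:400]
b=camera("top")["frame"][120:240,210:490]
cv2.imwrite("pics/s2.png",cv2.vconcat([cv2.resize(a,(600,400)),cv2.resize(b,(600,200*257//257))]))
E
```

```text
(no output)
```

View pics/s2.png

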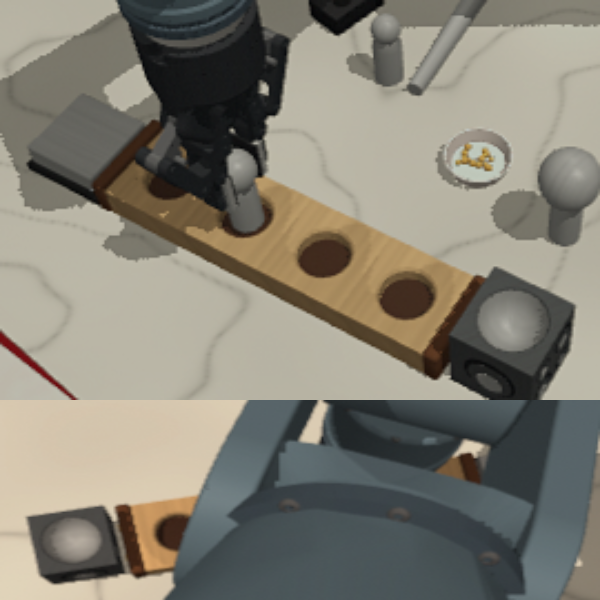

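The punch hangs just inside well_b (245,215). I lower it the last 4–5 mm, then check the force.

```bash
python3 -m handwheel '[[[-1,0,-0.1,0.2,0,0,0],[-1,0,-0.1,0.4,0,0,0],[-1,0,-0.1,0.45,0,0,0],[-1,0,-0.1,0.45,0,0,0]]]'; python3 go.py
```

```text
time_s: 6.25
eef_pos: [0.6331, -0.0803, 0.0525]
eef_rot: [0.0, 0.625, 0.781, -0.0]
wrist_force: [-3.9, 0.6, 5.6]
opening: 0.325
grasp_force: 60.6
t 6.25 pos [ 0.6331 -0.0803  0.0525] F [-3.9  0.6  5.6] open 0.325 gf 60.6
```

```bash
python3 -m handwheel '[[[-0.2,0,0,0,0,0,0],[0,0,0,0,0,0,0],[0.4,0,0,0,0,0,0],[0.8,0,0,0,0,0,0],[0.8,0,0,0,0,0,0],[0.8,0,0,-2,0,0,0],[0.8,0,0,-6,0,0,0],[1,0,0,-11,0,0,0],[1,0,0,-11,0,0,0]]]'; python3 go.py .4538,-.1138,.17
```

```text
time_s: 7.38
eef_pos: [0.6367, -0.0812, 0.1692]
eef_rot: [0.005, 0.625, 0.781, 0.002]
wrist_force: [1.0, -0.0, 1.6]
opening: 1.0
grasp_force: 0.0
.4538,-.1138,.17 shift cm [  0.84 -18.56  -0.28] turn [0.6 0.3 0.1]
t 7.38 pos [ 0.6367 -0.0812  0.1692] F [ 1.  -0.   1.6] open 1.0 gf 0.0
```

```bash
python3 -m handwheel '[[[1,0.2,-4,-0.5,0,0,0],[1,0.5,-9,-0.5,0,0,0],[1,0.7,-14,-0.5,0,0,0],[1,0.8,-17,-0.5,0,0,0],[1,0.8,-18.3,-0.5,0,0,0],[1,0.8,-18.3,-0.5,0,0,0],[1,0.8,-18.3,-0.5,0,0,0]]]'; python3 go.py .4538,-.1138,.033; python3 - <<'E'
from bench import camera
import cv2
a=camera("scene")["frame"][160:340,130:400]
cv2.imwrite("pics/s3.png",cv2.resize(a,(600,400)))
E
```

```text
time_s: 8.25
eef_pos: [0.4537, -0.1127, 0.1671]
eef_rot: [0.0, 0.625, 0.781, 0.0]
wrist_force: [0.6, -1.1, 1.4]
opening: 0.998
grasp_force: 0.0
.4538,-.1138,.033 shift cm [-0.11 -0.03 13.41] turn [0.1 0.  0.1]
t 8.25 pos [ 0.4537 -0.1127  0.1671] F [ 0.6 -1.1  1.4] open 0.998 gf 0.0
```

View pics/s3.png

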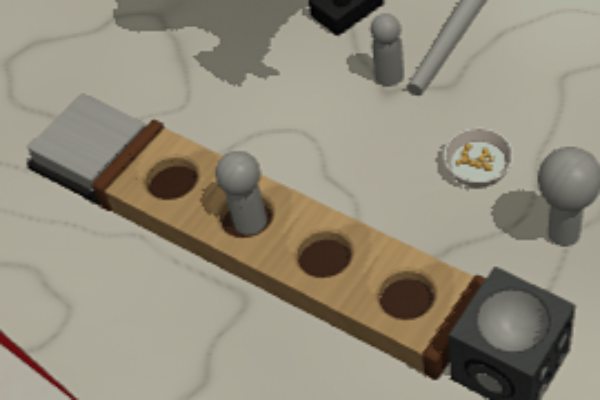

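The 31 punch stands upright in well_b (ball at 238,172). The dish and the other punches haven't moved. Now I take the 24.

```bash
python3 -m handwheel '[[[1,-0.1,0,4,0,0,0],[1,-0.1,0,8,0,0,0],[1,-0.1,0,11.5,0,0,0],[1,-0.1,0,13.6,0,0,0],[1,-0.1,0,13.6,0,0,0],[0,-0.1,0,13.6,0,0,0],[-0.3,-0.1,0,13.6,0,0,0],[-1,-0.1,0,13.6,0,0,0],[-1,-0.1,0,13.6,0,0,0],[-1,-0.1,0,13.6,0,0,0]]]'; python3 -m handwheel '[[[-1,0,0,0,0,0,0],[-1,0,0,0,0,0,0]]]'; python3 go.py .6482,-.1461,.16
```

```text
time_s: 9.55
eef_pos: [0.4536, -0.1138, 0.0316]
eef_rot: [0.001, 0.625, 0.781, 0.0]
wrist_force: [-0.2, 1.2, 5.8]
opening: 0.254
grasp_force: 58.5
time_s: 9.8
eef_pos: [0.4536, -0.1138, 0.0316]
eef_rot: [0.001, 0.625, 0.781, 0.0]
wrist_force: [0.8, 0.9, 5.6]
opening: 0.253
grasp_force: 58.5
.6482,-.1461,.16 shift cm [ -7.43  18.29 -12.81] turn [0.1 0.1 0.1]
t 9.8 pos [ 0.4536 -0.1138  0.0316] F [0.8 0.9 5.6] open 0.253 gf 58.5
```

```bash
python3 -m handwheel '[[[-1,0,0,-1.5,0,0,0],[-1,0,0,-5,0,0,0],[-1,0,0,-10,0,0,0],[-1,-0.8,2,-12.8,0,0,0],[-1,-2.4,6,-12.8,0,0,0],[-1,-4.5,11,-12.8,0,0,0],[-1,-6.1,15,-12.8,0,0,0],[-1,-7,17.3,-12.8,0,0,0],[-1,-7.4,18.3,-12.8,0,0,0],[-1,-7.4,18.3,-12.8,0,0,0]]]'; python3 -m handwheel '[[[-1,0,0,0,0,0,0],[-1,0,0,0,0,0,0]]]'; python3 go.py .6482,-.1461,.0466
```

```text
time_s: 11.05
eef_pos: [0.6473, -0.1454, 0.1586]
eef_rot: [-0.0, 0.625, 0.781, -0.0]
wrist_force: [0.5, -1.3, -2.1]
opening: 0.249
grasp_force: 59.2
time_s: 11.3
eef_pos: [0.647, -0.1454, 0.159]
eef_rot: [-0.0, 0.625, 0.781, -0.0]
wrist_force: [-0.1, -0.7, -2.1]
opening: 0.252
grasp_force: 59.2
.6482,-.1461,.0466 shift cm [-0.1   0.11 11.24] turn [-0.  -0.   0.1]
t 11.3 pos [ 0.647  -0.1454  0.159 ] F [-0.1 -0.7 -2.1] open 0.252 gf 59.2
```

```bash
python3 -m handwheel '[[[-1,-0.1,0.1,2,0,0,0],[-1,-0.1,0.1,5,0,0,0],[-1,-0.1,0.1,8,0,0,0],[-1,-0.1,0.1,9.8,0,0,0],[-1,-0.1,0.1,10.5,0,0,0],[-1,-0.1,0.1,10.9,0,0,0],[-1,-0.1,0.1,11.1,0,0,0],[-1,-0.1,0.1,11.2,0,0,0],[-1,-0.1,0.1,11.2,0,0,0]]]'; python3 go.py .6482,-.1461,.0456
```

```text
time_s: 12.42
eef_pos: [0.6492, -0.1464, 0.0474]
eef_rot: [0.0, 0.625, 0.781, 0.0]
wrist_force: [1.2, 0.2, -1.8]
opening: 0.255
grasp_force: 59.2
.6482,-.1461,.0456 shift cm [ 0.05 -0.09  0.18] turn [0.  0.  0.1]
t 12.43 pos [ 0.6492 -0.1464  0.0474] F [ 1.2  0.2 -1.8] open 0.255 gf 59.2
```

```bash
python3 -m handwheel '[[[-1,0,-0.1,0.1,0,0,0],[-1,0,-0.1,0.18,0,0,0],[-1,0,-0.1,0.18,0,0,0]]]'; python3 go.py
```

```text
time_s: 12.8
eef_pos: [0.6481, -0.1466, 0.0457]
eef_rot: [0.0, 0.625, 0.781, -0.0]
wrist_force: [-2.6, -0.1, 4.3]
opening: 0.255
grasp_force: 59.8
t 12.8 pos [ 0.6481 -0.1466  0.0457] F [-2.6 -0.1  4.3] open 0.255 gf 59.8
```

Contact. I release, rise and go to the 38.

```bash
python3 -m handwheel '[[[-0.3,0,0,0,0,0,0],[0,0,0,0,0,0,0],[0.4,0,0,0,0,0,0],[0.8,0,0,0,0,0,0],[0.8,0,0,0,0,0,0],[0.8,0,0,-2,0,0,0],[0.8,0,0,-6,0,0,0],[1,0,0,-11,0,0,0],[1,0,0,-13,0,0,0],[1,0,0,-13,0,0,0]]]'; python3 go.py .4154,.270,.18
```

```text
time_s: 14.05
eef_pos: [0.6491, -0.1469, 0.1777]
eef_rot: [0.002, 0.625, 0.781, 0.001]
wrist_force: [-0.9, -0.3, 0.2]
opening: 1.003
grasp_force: 0.0
.4154,.270,.18 shift cm [ 45.81 -13.64  -0.41] turn [0.2 0.2 0.1]
t 14.05 pos [ 0.6491 -0.1469  0.1777] F [-0.9 -0.3  0.2] open 1.003 gf 0.0
```

```bash
python3 -m handwheel '[[[1,4,-1.2,-0.3,0,0,0],[1,10,-3,-0.3,0,0,0],[1,16,-4.7,-0.3,0,0,0],[1,22,-6.5,-0.3,0,0,0],[1,28,-8.3,-0.3,0,0,0],[1,34,-10.1,-0.3,0,0,0],[1,40,-11.9,-0.3,0,0,0],[1,44.5,-13.2,-0.3,0,0,0],[1,45.8,-13.6,-0.3,0,0,0],[1,45.8,-13.6,-0.3,0,0,0]]]'; python3 -m handwheel '[[[1,0,0,0,0,0,0],[1,0,0,0,0,0,0]]]'; python3 go.py .4154,.270,.038; python3 - <<'E'
from bench import camera
import cv2
a=camera("scene")["frame"]
cv2.imwrite("pics/s4.png",a)
E
```

```text
time_s: 15.3
eef_pos: [0.4138, 0.2704, 0.1767]
eef_rot: [-0.0, 0.624, 0.781, -0.001]
wrist_force: [0.7, 0.3, 0.3]
opening: 1.003
grasp_force: 0.0
time_s: 15.55
eef_pos: [0.4155, 0.2693, 0.1778]
eef_rot: [0.0, 0.626, 0.78, -0.0]
wrist_force: [-0.0, -0.2, 0.3]
opening: 1.002
grasp_force: 0.0
.4154,.270,.038 shift cm [7.000e-02 1.000e-02 1.398e+01] turn [-0.  0. -0.]
t 15.55 pos [0.4155 0.2693 0.1778] F [-0.  -0.2  0.3] open 1.002 gf 0.0
```

View pics/s4.png

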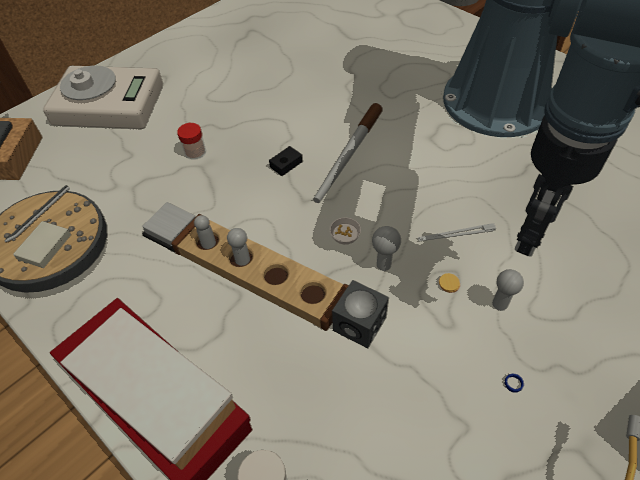

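The 24 and 31 stand in wells a and b (204,228 and 238,243). The gripper is above the 38 (509,283).

```bash
python3 -m handwheel '[[[1,0.05,0,4,0,0,0],[1,0.05,0,8,0,0,0],[1,0.05,0,12,0,0,0],[1,0.05,0,14,0,0,0],[1,0.05,0,14,0,0,0],[0.2,0.05,0,14,0,0,0],[-0.1,0.05,0,14,0,0,0],[-1,0.05,0,14,0,0,0],[-1,0.05,0,14,0,0,0],[-1,0.05,0,14,0,0,0]]]'; python3 -m handwheel '[[[-1,0,0,0,0,0,0],[-1,0,0,0,0,0,0]]]'; python3 go.py .6187,-.0137,.18
```

```text
time_s: 16.85
eef_pos: [0.4155, 0.2713, 0.0393]
eef_rot: [0.001, 0.625, 0.781, 0.001]
wrist_force: [-1.0, -0.3, 5.3]
opening: 0.418
grasp_force: 59.1
time_s: 17.1
eef_pos: [0.4154, 0.2713, 0.0393]
eef_rot: [0.001, 0.625, 0.781, 0.001]
wrist_force: [-1.4, -0.6, 6.6]
opening: 0.413
grasp_force: 59.1
.6187,-.0137,.18 shift cm [-32.27  13.6  -14.05] turn [ 0.1 -0.   0.1]
t 17.1 pos [0.4154 0.2713 0.0393] F [-1.4 -0.6  6.6] open 0.413 gf 59.1
```

```bash
python3 -m handwheel '[[[-1,0,0,-1.5,0,0,0],[-1,0,0,-5,0,0,0],[-1,0,0,-10,0,0,0],[-1,0,0,-14,0,0,0],[-1,-3,1.3,-14,0,0,0],[-1,-8,3.4,-14,0,0,0],[-1,-13.5,5.7,-14,0,0,0],[-1,-19,8,-14,0,0,0],[-1,-24,10.1,-14,0,0,0],[-1,-28,11.8,-14,0,0,0]]]'; python3 -m handwheel '[[[-1,-3,1.3,0,0,0,0],[-1,-4.2,1.8,0,0,0,0],[-1,-4.2,1.8,0,0,0,0],[-1,-4.2,1.8,0,0,0,0]]]'; python3 go.py .6187,-.0137,.0553
```

```text
time_s: 18.35
eef_pos: [0.5918, 0.0217, 0.1786]
eef_rot: [0.0, 0.625, 0.781, 0.0]
wrist_force: [0.2, 0.3, -3.7]
opening: 0.414
grasp_force: 60.8
time_s: 18.85
eef_pos: [0.6171, -0.012, 0.1779]
eef_rot: [-0.001, 0.624, 0.781, -0.0]
wrist_force: [0.4, 0.0, -3.6]
opening: 0.417
grasp_force: 60.8
.6187,-.0137,.0553 shift cm [-0.21  0.13 12.26] turn [-0.  -0.   0.1]
t 18.85 pos [ 0.6171 -0.012   0.1779] F [ 0.4  0.  -3.6] open 0.417 gf 60.8
```

```bash
python3 -m handwheel '[[[-1,-0.15,0.1,2,0,0,0],[-1,-0.15,0.1,5,0,0,0],[-1,-0.15,0.1,8,0,0,0],[-1,-0.15,0.1,10.3,0,0,0],[-1,-0.15,0.1,11.3,0,0,0],[-1,-0.15,0.1,11.9,0,0,0],[-1,-0.15,0.1,12.2,0,0,0],[-1,-0.15,0.1,12.2,0,0,0],[-1,-0.15,0.1,12.2,0,0,0]]]'; python3 go.py .6187,-.0137,.0532
```

```text
time_s: 19.98
eef_pos: [0.6198, -0.0147, 0.0568]
eef_rot: [0.001, 0.625, 0.781, 0.0]
wrist_force: [1.0, 0.2, -2.8]
opening: 0.416
grasp_force: 60.7
.6187,-.0137,.0532 shift cm [ 0.12 -0.09  0.36] turn [0.1 0.  0.1]
t 19.98 pos [ 0.6198 -0.0147  0.0568] F [ 1.   0.2 -2.8] open 0.416 gf 60.7
```

```bash
python3 -m handwheel '[[[-1,0.1,-0.1,0.15,0,0,0],[-1,0.1,-0.1,0.28,0,0,0],[-1,0.1,-0.1,0.35,0,0,0],[-1,0.1,-0.1,0.35,0,0,0]]]'; python3 go.py
```

```text
time_s: 20.48
eef_pos: [0.6183, -0.0139, 0.0533]
eef_rot: [0.0, 0.625, 0.781, 0.0]
wrist_force: [-3.9, 0.1, 6.2]
opening: 0.412
grasp_force: 61.4
t 20.48 pos [ 0.6183 -0.0139  0.0533] F [-3.9  0.1  6.2] open 0.412 gf 61.4
```

```bash
python3 -m handwheel '[[[0,0,0,0,0,0,0],[0.2,0,0,0,0,0,0],[0.6,0,0,0,0,0,0],[0.9,0,0,0,0,0,0],[0.9,0,0,0,0,0,0],[0.9,0,0,-2,0,0,0],[0.9,0,0,-6,0,0,0],[1,0,0,-11,0,0,0],[1,0,0,-13,0,0,0],[1,0,0,-13,0,0,0]]]'; python3 go.py .479,.0908,.18
```

```text
time_s: 21.72
eef_pos: [0.6193, -0.014, 0.1849]
eef_rot: [0.002, 0.625, 0.781, 0.001]
wrist_force: [0.3, -0.1, -0.2]
opening: 1.004
grasp_force: 0.0
.479,.0908,.18 shift cm [ 13.31 -11.38   0.42] turn [0.2 0.1 0.1]
t 21.73 pos [ 0.6193 -0.014   0.1849] F [ 0.3 -0.1 -0.2] open 1.004 gf 0.0
```

```bash
python3 -m handwheel '[[[1,3,-2.5,0.4,0,0,0],[1,7,-6,0.4,0,0,0],[1,10.5,-9,0.4,0,0,0],[1,12.7,-10.9,0.4,0,0,0],[1,13.3,-11.4,0.4,0,0,0],[1,13.3,-11.4,0.4,0,0,0],[1,13.3,-11.4,0.4,0,0,0]]]'; python3 go.py .479,.0908,.041; python3 - <<'E'
from bench import camera
from m import *
c=camera("scene");P,_,_,ok=cloud(c)
print(ball(P,ok,(.479,.0908),.067,.0225))
cv2.imwrite("pics/s5.png",c["frame"][150:400,130:460])
E
```

```text
time_s: 22.6
eef_pos: [0.4784, 0.0903, 0.1782]
eef_rot: [0.0, 0.625, 0.781, -0.0]
wrist_force: [-0.1, -0.7, 0.1]
opening: 1.002
grasp_force: 0.0
.479,.0908,.041 shift cm [ 0.04  0.08 13.72] turn [-0.  0.  0.]
t 22.6 pos [0.4784 0.0903 0.1782] F [-0.1 -0.7  0.1] open 1.002 gf 0.0
(array([0.47942416, 0.09003334, 0.06673139]), 654, np.float64(0.0005896975263853695))
```

View pics/s5.png

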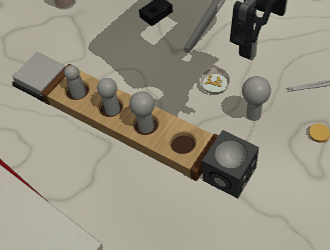

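Three punches are in wells a, b and c, at (72,80), (107,95) and (143,110). Well_d is empty at (184,143). The 45 hasn't moved.

```bash
python3 -m handwheel '[[[1,0.05,0.05,4,0,0,0],[1,0.05,0.05,8,0,0,0],[1,0.05,0.05,11.5,0,0,0],[1,0.05,0.05,13.7,0,0,0],[1,0.05,0.05,13.7,0,0,0],[0.4,0.05,0.05,13.7,0,0,0],[0.1,0.05,0.05,13.7,0,0,0],[-1,0.05,0.05,13.7,0,0,0],[-1,0.05,0.05,13.7,0,0,0],[-1,0.05,0.05,13.7,0,0,0]]]'; python3 -m handwheel '[[[-1,0,0,0,0,0,0],[-1,0,0,0,0,0,0]]]'; python3 go.py .604,.0522,.18
```

```text
time_s: 23.9
eef_pos: [0.4792, 0.0915, 0.043]
eef_rot: [0.001, 0.625, 0.781, 0.001]
wrist_force: [-1.2, -0.8, 6.0]
opening: 0.503
grasp_force: 60.0
time_s: 24.15
eef_pos: [0.4792, 0.0914, 0.0429]
eef_rot: [0.001, 0.625, 0.781, 0.001]
wrist_force: [-0.8, -0.5, 5.4]
opening: 0.499
grasp_force: 60.0
.604,.0522,.18 shift cm [ -6.58  11.35 -13.67] turn [0.1 0.  0.1]
t 24.15 pos [0.4792 0.0914 0.0429] F [-0.8 -0.5  5.4] open 0.499 gf 60.0
```

Contact in well_d is expected at TCP z ≈ 0.057.

```bash
python3 -m handwheel '[[[-1,0,0,-1.5,0,0,0],[-1,0,0,-5,0,0,0],[-1,0,0,-10,0,0,0],[-1,0,0,-13.7,0,0,0],[-1,-1.2,2,-13.7,0,0,0],[-1,-3.2,5.5,-13.7,0,0,0],[-1,-5.1,8.8,-13.7,0,0,0],[-1,-6.2,10.8,-13.7,0,0,0],[-1,-6.6,11.4,-13.7,0,0,0],[-1,-6.6,11.4,-13.7,0,0,0]]]'; python3 -m handwheel '[[[-1,0,0,0,0,0,0],[-1,0,0,0,0,0,0]]]'; python3 go.py .604,.0522,.059
```

```text
time_s: 25.4
eef_pos: [0.6029, 0.0523, 0.1781]
eef_rot: [-0.001, 0.625, 0.781, -0.0]
wrist_force: [-0.1, -0.3, -5.9]
opening: 0.499
grasp_force: 62.7
time_s: 25.65
eef_pos: [0.603, 0.0526, 0.1786]
eef_rot: [-0.0, 0.625, 0.781, -0.0]
wrist_force: [0.5, 0.1, -5.7]
opening: 0.503
grasp_force: 62.7
.604,.0522,.059 shift cm [-0.06  0.09 11.96] turn [-0.  -0.   0.1]
t 25.65 pos [0.603  0.0526 0.1786] F [ 0.5  0.1 -5.7] open 0.503 gf 62.7
```

```bash
python3 -m handwheel '[[[-1,0,0,2,0,0,0],[-1,0,0,5,0,0,0],[-1,0,0,8,0,0,0],[-1,0,0,10.2,0,0,0],[-1,0,0,11.2,0,0,0],[-1,0,0,11.7,0,0,0],[-1,0,0,11.9,0,0,0],[-1,0,0,11.9,0,0,0],[-1,0,0,11.9,0,0,0]]]'; python3 go.py .604,.0522,.0568
```

```text
time_s: 26.78
eef_pos: [0.6043, 0.0521, 0.0603]
eef_rot: [0.001, 0.625, 0.781, 0.0]
wrist_force: [0.3, 0.1, -5.9]
opening: 0.495
grasp_force: 62.7
.604,.0522,.0568 shift cm [ 0.02 -0.03  0.35] turn [0.1 0.  0.1]
t 26.77 pos [0.6043 0.0521 0.0603] F [ 0.3  0.1 -5.9] open 0.495 gf 62.7
```

```bash
python3 -m handwheel '[[[-1,0,0,0.15,0,0,0],[-1,0,0,0.28,0,0,0],[-1,0,0,0.36,0,0,0],[-1,0,0,0.36,0,0,0]]]'; python3 go.py
```

```text
time_s: 27.28
eef_pos: [0.6041, 0.0521, 0.057]
eef_rot: [0.0, 0.625, 0.781, 0.0]
wrist_force: [-3.2, 0.3, 5.5]
opening: 0.501
grasp_force: 63.6
t 27.27 pos [0.6041 0.0521 0.057 ] F [-3.2  0.3  5.5] open 0.501 gf 63.6
```

```bash
python3 -m handwheel '[[[0.1,0,0,0,0,0,0],[0.3,0,0,0,0,0,0],[0.7,0,0,0,0,0,0],[1,0,0,0,0,0,0],[1,0,0,0,0,0,0],[1,0,0,-2,0,0,0],[1,0,0,-6,0,0,0],[1,0,0,-11,0,0,0],[1,0,0,-13,0,0,0],[1,0,0,-13,0,0,0]]]'; python3 -m handwheel '[[[1,1,-5,0,0,0,0],[1,2,-11,0,0,0,0],[1,4,-17,0,0,0,0],[1,4,-17,0,0,0,0],[1,4,-17,0,0,0,0]]]'; python3 - <<'E'
from bench import camera
from m import *
c=camera("scene");P,_,_,ok=cloud(c)
for xy,zc,r in[((.604,.0522),.081,.0225),((.6187,-.0137),.077,.019),((.6333,-.0801),.073,.0155),((.6482,-.1461),.069,.012)]:print(ball(P,ok,xy,zc,r)[0].round(4))
cv2.imwrite("pics/s6.png",c["frame"][150:400,130:460])
E
```

```text
time_s: 28.52
eef_pos: [0.6049, 0.0521, 0.1883]
eef_rot: [0.002, 0.625, 0.781, 0.001]
wrist_force: [-1.0, -0.2, -0.1]
opening: 0.998
grasp_force: 0.0
time_s: 29.15
eef_pos: [0.4289, 0.0539, 0.1852]
eef_rot: [-0.0, 0.625, 0.781, -0.0]
wrist_force: [0.5, 1.0, 0.5]
opening: 1.0
grasp_force: 0.0
[0.6044 0.0508 0.0805]
[ 0.619  -0.0156  0.0767]
[ 0.6327 -0.0801  0.0728]
[ 0.6484 -0.1474  0.0689]
```

View pics/s6.png

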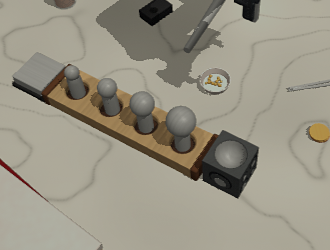

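All four punches stand in the wells with the largest beside the block. Their ball heights match floor seating, and the dish hasn't moved.

```bash
python3 -c "
from bench import ctrl;print(ctrl.hand_in())"
```

```text
the job is handed in; nothing more can be done
None
```

The four punches are set ball up in the rack in size order, 45 mm next to the doming block down to 24 mm at the far end; the dish was not touched, and the job was handed in at about 29 s.

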